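# Open the cassette reader's snap-locked cover

### The arm

A 6-joint arm with a two-finger parallel gripper is mounted at the origin on the work surface; the furniture and walls round the work are solid. World frame = base frame: x ahead of the robot, y to its left, z up, the work surface at z = 0. Lengths are in mm, angles in rad, forces in N, time in s.
With the tool pointing down it reaches from about 375 to 750 mm from the base axis. Payload 9 kg.
Tool frame: the origin (TCP) lies at the very end of the fingers, on their centre line; the grasp point (between the pads) lies 19 mm behind it (arm.grip_depth is the distance from the TCP to the grasp point, in mm); z points along the fingers, x is the direction in which the jaws open and shut, and the axes are right-handed (so a half turn about z gives the same grasp; the last joint's range is limited). The gripper opens to 85 mm and grips with 20 to 120 N. Pads are 22 mm wide; open, the fingers measure 114 mm over their backs; the gripper's body (76 mm by 85 mm) begins 54 mm behind the grasp point. The pads swing forward as they close: fully open they stand 13 mm farther back than shut.
Start: joints at [-1.515, 0.104, 0.097, 1.564, 0, 1.353], TCP at [162.244, -577.679, 231.331] pointing down, gripper open.
Joint ranges: [-2.99, 2.99], [-0.84, 1.86], [-1.1, 1.16], [-1.84, 2.11], [-1.51, 1.56], [-3.14, 3.14]. Speed limits (rad/s): [2.22, 2.22, 2.57, 3.14, 3.14, 3.14].

### API

Orientations are given as a rotation vector (axis times angle).
In Python, from workcell import arm, cams, close_job gives the robot as it stands. The module is installed in compiled form; this text tells all that it offers.
- The arm moves only by the tool carry_out, never from a script. Its argument "commands" is a list of rows, each a list of 4 numbers: the shift along the tool's x, y, z in m, then the turn about the tool's z in rad. A call has exactly 10 rows; each row is the pose to reach, as a shift and turn from the pose commanded when the call began, along the tool's axes at that moment; what a row does not reach only later rows make up. A row lasts 1/8 s, in which the tool goes at most 62.5 mm and 10.7 degrees, less where a joint would pass 70% of its speed; a pose out of reach is approached as far as the arm can. A call with a gripper value outside its range is refused whole. "gripper" is the finger opening in m, from 0 to 0.0854, set as the call begins (left out, the last holds). The fingers move at their own pace and stop on an object; the grip force is fixed at half the most. Time passes only in rows, so rows that repeat a pose let the fingers close, or fill a call up. It gives the time, the measured TCP pose, the force and the opening at its end, in the units of the state.
- arm.get_state(): the state, without advancing time (a new reading comes with each control period).
- cams.camera(name): name is "side" or "top" or "wrist"; returns a dict with "pixels" (384x512x3 uint8, red, green, blue), "fx", "fy", "cx", "cy" (pixels), "rvec" (rotation vector, rad) and "tvec" (3), from world to camera coordinates, as OpenCV has them; the wrist camera has in their place "T_tool_cam" (4x4, takes a point from camera to tool coordinates, whose origin is the TCP and whose axes are the tool frame's). Camera axes: x right, y down, z forward; pixel columns grow to the right and rows downward; lengths in mm; the calibration is good to about 2 mm. A picture is of the moment at which its call begins: read the wrist's pose just before it. There is no depth.
- close_job(): hands the job in, once; it reports no verdict.
The state is a dict: "t": time; "q": joint angles; "joint_velocities": joint speeds; "joint_torque": joint torques, N m; "eef_pos": TCP position; "tcp_rot": TCP orientation; "wrist_force": force on the tool from outside, world axes, zero at the start; "ft_torque": the same for the moment, N m; "grip_width": finger opening in mm.
Only numpy, scipy, OpenCV 4.12 (cv2) and the standard library are available. Lean on these libraries where they do the work, as an engineer would, in place of code of your own. Each camera call takes 0.05 s, during which the arm holds its last target.

### The job

Open the cassette reader: press its orange snap tab fully in, then push the released blue cover off its seat, away from the tab, until it lies flat in the parking bay against the end stop and the cassette well is uncovered. Only press and push: do not lift or tip the cover. Leave the cups, the loose lid, the marker and the timer where they are, and finish clear of everything.

Things in the scene. Friction and masses are not known exactly. Their poses are not given: they have to be found in the camera images.
- reader: White cassette reader on small feet, fixed, 210 x 160 x 40 mm. Origin: centre of its underside, on the table. +x points from the orange tab to the parking bay: the way the cover slides; z up. Its flat deck (seat and bay in one plane) is 40 mm above the table. Two guide rails 10 mm high run along x, inner faces at y = -64 and +64 mm. Cassette well: 36 x 106 mm under the cover, at x = -24 mm.
- tab_top (a point): Centre of the top of the orange snap tab, a pad 34 (x) x 40 (y) mm at x = -80, y = 0 in the reader's frame. Tab out: top 14 mm above the deck; fully in: 3 mm above it. The gap between pad and seated cover is 6 mm; the deck round the pad is free. A catch that moves with the tab stands inside the cover, behind its near wall, and blocks it.
- tab (a joint): Travel of the snap tab straight down into the reader, in m: 0 = out, 0.011 = fully in. It resists with about 4 N all the way and stays where it is pushed (no spring return). The catch is clear of the cover from about 0.0085 on.
- cover: Opaque blue cover, an upturned tray, 66 (x) x 124 (y) x 20 mm high, about 90 g, loose: it rests on the deck between the rails with 2 mm play each side; nothing holds it down. Origin: centre of its underside; axes as the reader's. In the reader's frame it is seated at x = -24, y = 0, z = 40 mm; against the end stop it is at x = +64 mm (88 mm of travel).
- end_stop (a point): Middle of the foot of the end stop's near face, on the deck, at x = +97 mm in the reader's frame: a grey bar 12 mm high across the far end of the parking bay (a dark rubber mark on the deck).
- cover_front (a point): Centre of the cover's near face (the face towards the tab, where it is pushed), 10 mm above its underside.
- closed_cup: Loose closed specimen cup with yellow screw lid, 68 mm across, 62 mm high, beside the reader. Origin: centre of its underside.
- open_cup: Loose open clear specimen cup, 63 mm across, 57 mm high, beside the reader. Origin: centre of its underside.
- loose_lid: Loose yellow screw lid, top up, 68 mm across, 17 mm high, left of the reader. Origin: centre of its underside.
- felt_marker: Loose white marker with black cap, lying, 16 x 152 x 18 mm, right of the reader. Origin: centre of its underside.
- timer: Loose digital bench timer lying face up at the back left, on the table's raised edge frame (3.5 mm high), 66 x 66 x 18 mm. Origin: centre of its underside.
Things that resemble listed ones, but are neither listed nor needed, are in the scene too. Several things have the shape of the cover; the one meant has the colours described above.

How it is judged:
By the outcome, as a careful person would: the job done as asked, in the order asked, and still so for the second after the job is handed in, with the robot touching nothing.
It also fails if it takes over 35 s, if anything falls off the work surface, if the arm or the gripper's body presses on something with over 40 N, if the wrist force passes 120 N, or if a joint passes its speed limit or range.

## Working session

There is one attempt and no reset: what is moved stays moved. The work goes in short steps, Python scripts to look and compute and a tool call to move; the robot and the scene stay as the last step left them, time stands still between calls to the robot, and variables do not carry over. Pictures are saved under pics/ and viewed, and the job is handed in when it is done.

Besides the shell and the picture viewer there is one more tool, called after ">>>" in YAML: its name, and indented under it one key for each argument. carry_out: Moves the arm, as the interface text tells. Its arguments: {"type":"object","properties":{"commands":{"type":"array","items":{"type":"array","items":{"type":"number"}}},"gripper":{"type":"number"}},"required":["commands"]}

```bash
mkdir -p pics; python3 - <<'E'
from workcell import arm,cams
import cv2,pickle
d={}
print(arm.get_state())
for n in ["side","top"]:
    c=cams.camera(n); d[n]=c
    cv2.imwrite(f"pics/{n}0.png",cv2.resize(c["pixels"][:,:,::-1],(800,600),interpolation=cv2.INTER_CUBIC))
    print(n,{k:v for k,v in c.items() if k!="pixels"})
pickle.dump(d,open("c0.pkl","wb"))
E
```

```text
{'t': 0.0, 'q': array([-1.51471165e+00,  1.04688058e-01,  9.64548371e-02,  1.56388343e+00,
        2.47287728e-05,  1.35311448e+00]), 'joint_velocities': array([ 8.50011009e-04,  8.32456663e-05,  1.75001220e-03,  6.12467787e-04,
        6.13216921e-04, -1.51405757e-03]), 'joint_torque': array([-2.58396790e-05, -5.56933665e+01,  5.03644681e+01,  1.70198997e-02,
       -3.01618693e-04,  8.13786158e-06]), 'eef_pos': array([ 162.22394497, -577.31180973,  230.52095758]), 'tcp_rot': array([-2.50297710e+00,  1.89691548e+00,  1.31334602e-03]), 'wrist_force': array([ 0.48156081, -0.30996146, -0.30188757]), 'ft_torque': array([-0.01662313, -0.00467272, -0.06265714]), 'grip_width': 85.58191577695473}
side {'fx': 392.1413538527783, 'fy': 392.1413538527783, 'cx': 256.5937296848048, 'cy': 194.59956364837987, 'rvec': array([ 2.14399596, -0.2568707 ,  0.13618934]), 'tvec': array([-526.40147981,  132.91550236,  905.22281847])}
top {'fx': 475.1100188988019, 'fy': 475.1100188988019, 'cx': 257.3940308848249, 'cy': 187.66186794580574, 'rvec': array([ 2.14720348, -2.1903543 ,  0.13161664]), 'tvec': array([  19.90501718,  536.07224921, 1547.67805605])}
```

View pics/side0.png

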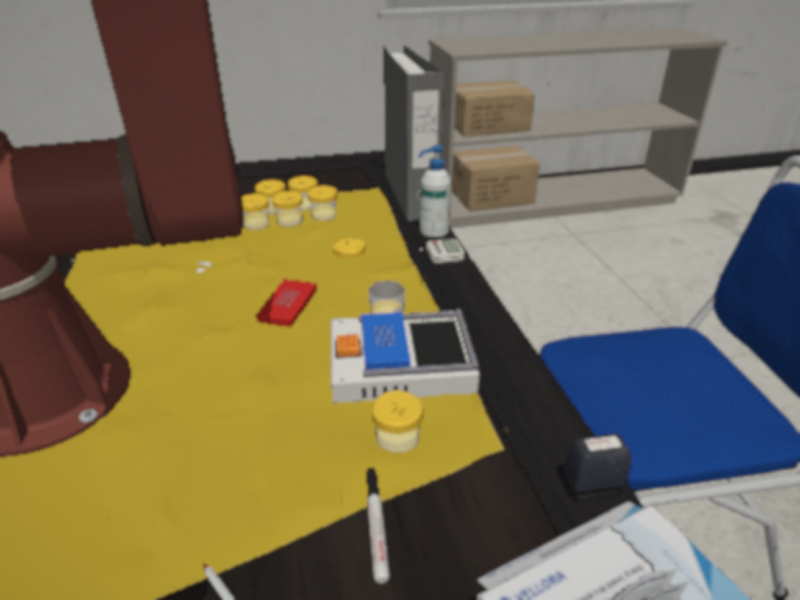

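View pics/top0.png

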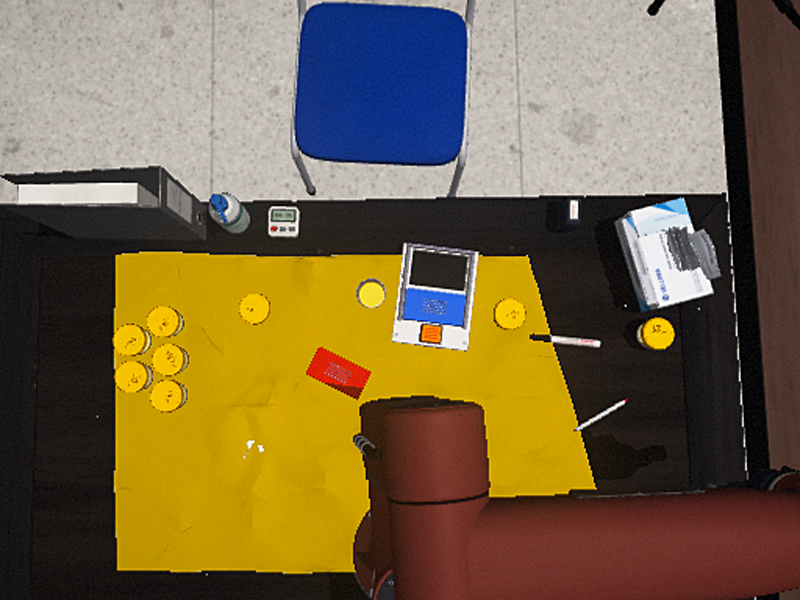

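The top view shows the reader at about (435,297), with its tab at (431,333) nearest the robot and the bay farther off. The red tray at (338,373) is a decoy. I'll enlarge both views.

```bash
python3 - <<'E'
import cv2,pickle
d=pickle.load(open("c0.pkl","rb"))
# crops, scale 10 / 7
a=d["top"]["pixels"][150:230,240:320,::-1]
cv2.imwrite("pics/topc.png",cv2.resize(a,None,fx=7,fy=7,interpolation=cv2.INTER_CUBIC))
b=d["side"]["pixels"][190:265,205:310,::-1]
cv2.imwrite("pics/sidec.png",cv2.resize(b,None,fx=7,fy=7,interpolation=cv2.INTER_CUBIC))
E
```

```text
(no output)
```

View pics/topc.png

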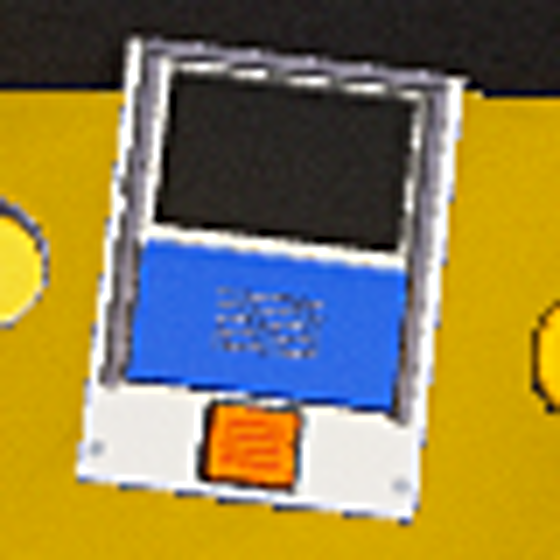

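View pics/sidec.png

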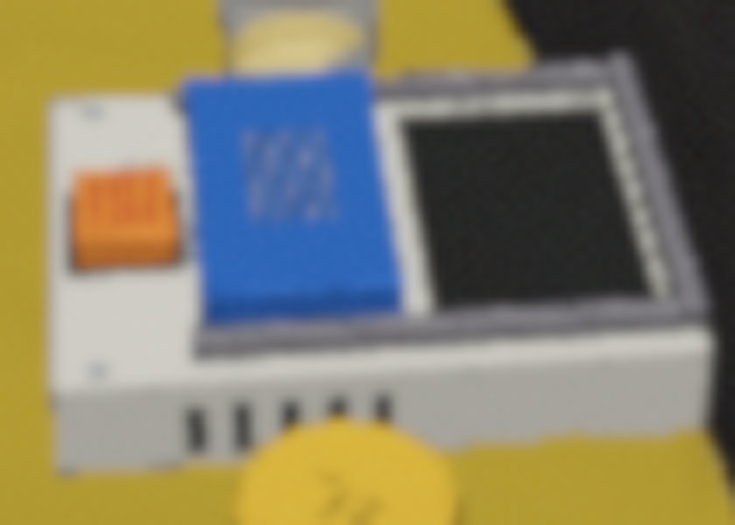

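```bash
cat > h.py <<'E'
import numpy as np,cv2,pickle
from scipy.optimize import least_squares
def proj(c,P):
    K=np.array([[c["fx"],0,c["cx"]],[0,c["fy"],c["cy"]],[0,0,1]])
    return cv2.projectPoints(np.float64(P).reshape(-1,1,3),np.float64(c["rvec"]),np.float64(c["tvec"]),K,None)[0][:,0]
def R2W(p,P):
    P=np.float64(P).reshape(-1,3);c,s=np.cos(p[2]),np.sin(p[2])
    return np.c_[p[0]+c*P[:,0]-s*P[:,1],p[1]+s*P[:,0]+c*P[:,1],P[:,2]]
E
python3 - <<'E'
from h import *
d=pickle.load(open("c0.pkl","rb"))
O=[[-105,80,40],[-105,-80,40],[9,62,60],[9,-62,60],[-63,20,54],[-63,-20,54],[-97,-20,54],[-97,20,54]]
T=[(78,482),(412,520),(147,238),(405,270),(207,400),(302,410),(295,492),(202,485)]
OS=[[-105,-80,40],[-105,80,40],[-57,62,60],[9,62,60],[-57,-62,60],[9,-62,60],[-97,20,54],[-63,20,54],[-63,-20,54],[-97,-20,54]]
S=[(52,395),(50,97),(185,80),(370,72),(205,298),(398,290),(78,172),(165,168),(178,235),(78,240)]
f=lambda a,o:(np.array(a)+.5)/7-.5+np.array(o)
T=f(T,(240,150));S=f(S,(205,190))
def res(p,w):
    r=[]
    if 't' in w:r.append((proj(d["top"],R2W(p,O))-T).ravel())
    if 's' in w:r.append((proj(d["side"],R2W(p,OS))-S).ravel())
    return np.concatenate(r)
for w in ["t","s","ts"]:
    o=least_squares(res,[600,0,0],args=(w,)); print(w,o.x,np.round(o.fun,1).tolist())
p=o.x
print(R2W(p,[[-80,0,54],[-57,0,50],[97,0,40],[-24,0,60]]))
E
```

```text
t [ 5.27945525e+02 -5.89615285e+01 -1.37405021e-01] [-0.4, -0.2, 0.4, 0.1, -0.7, 0.3, 0.2, 0.2, 1.0, 0.7, -0.4, 0.7, -0.6, -0.6, 0.5, -1.1]
s [ 5.25705995e+02 -6.13108351e+01 -1.46152780e-01] [-0.1, -0.0, 0.3, 1.0, -0.0, -0.1, 0.0, -0.3, -0.8, 0.3, 1.2, -0.3, -0.7, -0.4, 1.1, -0.6, -0.2, 0.0, -0.7, 0.2]
ts [ 5.26429707e+02 -6.01181512e+01 -1.43458333e-01] [-0.2, 0.1, 0.6, 0.7, -0.3, 0.6, 0.6, 0.7, 1.2, 1.1, -0.2, 1.2, -0.4, -0.2, 0.7, -0.7, 0.2, -0.3, 0.5, 0.8, 0.1, -0.3, 0.1, -0.6, -0.5, -0.0, 1.5, -0.7, -0.5, -0.6, 1.3, -0.9, 0.0, -0.3, -0.4, -0.1]
[[447.25150793 -48.68080962  54.        ]
 [470.01524018 -51.96904533  50.        ]
 [622.43327349 -73.98592795  40.        ]
 [502.67624731 -56.68694875  60.        ]]
```

```bash
cat >> h.py <<'E'
from scipy.spatial.transform import Rotation as Ro
def go(st,target,yaw):
    """tool-frame shift (m) and turn about tool z to reach target(mm) with tool-x heading yaw (rad)"""
    R=Ro.from_rotvec(st["tcp_rot"]).as_matrix()
    d=R.T@(np.array(target)-st["eef_pos"])/1000
    cur=np.arctan2(R[1,0],R[0,0]); 
    print("pos",st["eef_pos"].round(1),"yaw",cur,"tilt",R[:,2].round(4),"F",st["wrist_force"].round(2),"grip",st["grip_width"],"t",st["t"],"q6",st["q"][5])
    return d.round(4),-(yaw-cur)
E
python3 - <<'E'
from h import *
from workcell import arm
print(go(arm.get_state(),[447,-49,200],np.pi/2-.143))
E
```

```text
pos [ 162.2 -577.3  230.6] yaw -1.2969829231097336 tilt [-1.0e-04  1.3e-03 -1.0e+00] F [-0.16 -0.19  0.1 ] grip 85.203013118242 t 0.1 q6 1.3530765110314167
(array([-0.4316, -0.417 ,  0.0312]), np.float64(-2.72477924990463))
```

Call 1: close the gripper and go about 60 % of the way while turning.

>>> carry_out:
  commands:
    - [-0.02, -0.02, 0, -0.13]
    - [-0.05, -0.048, 0, -0.3]
    - [-0.08, -0.077, 0, -0.48]
    - [-0.11, -0.106, 0, -0.66]
    - [-0.14, -0.135, 0, -0.84]
    - [-0.17, -0.164, 0, -1.02]
    - [-0.2, -0.193, 0, -1.2]
    - [-0.23, -0.222, 0, -1.36]
    - [-0.255, -0.246, 0, -1.5]
    - [-0.265, -0.256, 0, -1.6]
  gripper: 0

```text
t: 1.35
eef_pos: [337.6, -251.7, 231.2]
tcp_rot: [-3.104, -0.483, -0.0]
wrist_force: [0.6, 0.2, -0.9]
grip_width: 0.4
```

```bash
python3 - <<'E'
from h import *
from workcell import arm
print(go(arm.get_state(),[447,-49,200],np.pi/2-.143))
E
```

```text
pos [ 337.6 -251.7  231.2] yaw 0.3086383958652902 tilt [ 0.e+00  2.e-04 -1.e+00] F [ 0.61  0.24 -0.9 ] grip 0.42316586721562277 t 1.35 q6 0.30865920750396864
(array([ 0.1658, -0.1599,  0.0312]), np.float64(-1.1191579309296062))
```

>>> carry_out:
  commands:
    - [0.015, -0.015, 0.004, -0.12]
    - [0.04, -0.039, 0.01, -0.28]
    - [0.065, -0.063, 0.016, -0.44]
    - [0.09, -0.087, 0.02, -0.6]
    - [0.115, -0.111, 0.025, -0.76]
    - [0.14, -0.135, 0.03, -0.92]
    - [0.157, -0.151, 0.035, -1.04]
    - [0.166, -0.16, 0.04, -1.119]
    - [0.166, -0.16, 0.04, -1.119]
    - [0.166, -0.16, 0.04, -1.119]

```text
t: 2.6
eef_pos: [447.5, -51.4, 191.3]
tcp_rot: [-2.382, -2.048, 0.001]
wrist_force: [0.5, 0.5, -0.4]
grip_width: -0.1
```

```bash
python3 - <<'E'
from h import *
from workcell import arm,cams
st=arm.get_state()
print(go(st,[447,-49,200],np.pi/2-.143))
d={"st":st}
for n in ["wrist","top","side"]:
    d[n]=cams.camera(n)
pickle.dump(d,open("c1.pkl","wb"))
w=d["wrist"];print({k:v for k,v in w.items() if k!="pixels"})
cv2.imwrite("pics/w1.png",cv2.resize(w["pixels"][:,:,::-1],(800,600),interpolation=cv2.INTER_CUBIC))
E
```

```text
pos [447.5 -51.4 191.3] yaw 1.4200514289584099 tilt [-2.e-04 -2.e-04 -1.e+00] F [ 0.53  0.48 -0.37] grip -0.10339176421794338 t 2.6 q6 -0.2553274875886871
(array([ 0.0023, -0.0009, -0.0087]), np.float64(-0.007744897836486686))
{'fx': 321.69472718412413, 'fy': 321.69472718412413, 'cx': 253.42884308565164, 'cy': 189.83186089168737, 'T_tool_cam': array([[ 9.99999858e-01,  4.35055212e-04,  3.06231621e-04,
        -1.51312099e+00],
       [-5.04917204e-04,  9.57457823e-01,  2.88572802e-01,
        -7.39792614e+01],
       [-1.67658759e-04, -2.88572916e-01,  9.57457907e-01,
        -1.42545630e+02],
       [ 0.00000000e+00,  0.00000000e+00,  0.00000000e+00,
         1.00000000e+00]])}
```

View pics/w1.png

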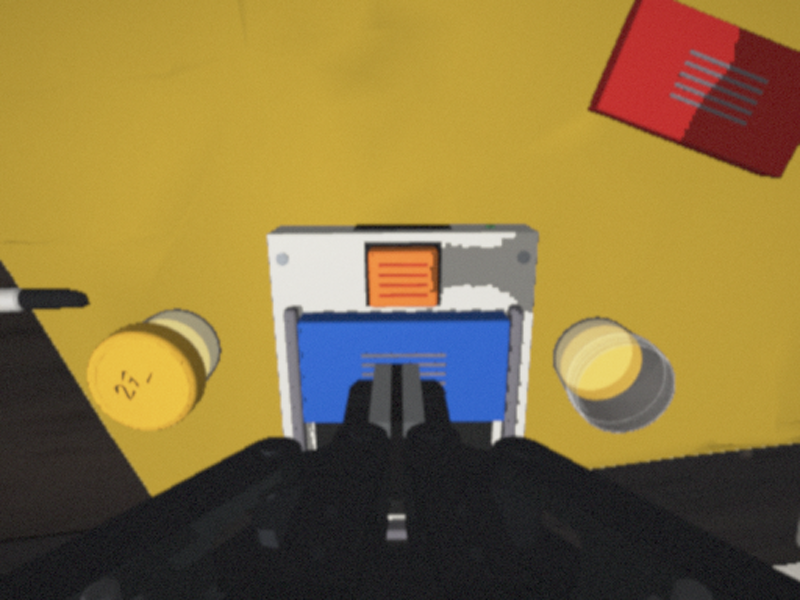

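The wrist view shows the tab at about (403,275), the cover edges at (300,318) to (510,318), and the tool square to the reader. I'll refine the pose from a crop.

```bash
python3 - <<'E'
from h import *
d=pickle.load(open("c1.pkl","rb"))
b=d["wrist"]["pixels"][135:275,165:352,::-1]
cv2.imwrite("pics/w1c.png",cv2.resize(b,None,fx=4,fy=4,interpolation=cv2.INTER_CUBIC))
E
```

```text
(no output)
```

View pics/w1c.png

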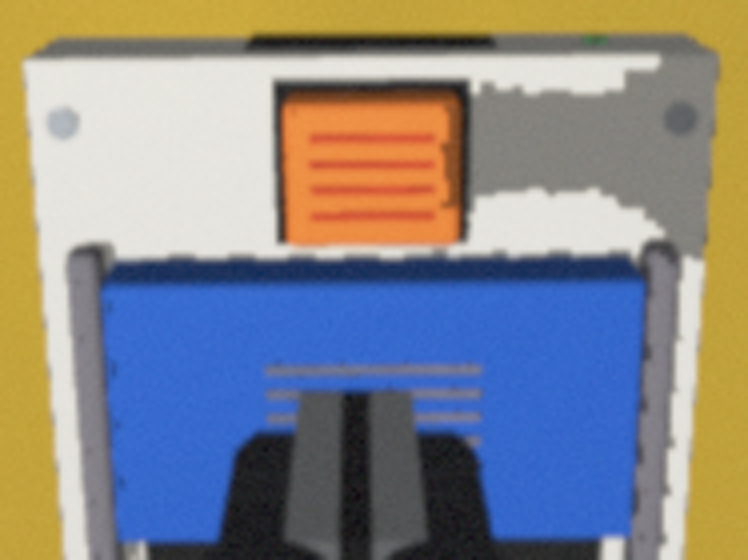

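```bash
python3 - <<'E'
from h import *
d=pickle.load(open("c1.pkl","rb"));w=d["wrist"];st=d["st"]
Rt=Ro.from_rotvec(st["tcp_rot"]).as_matrix();T=w["T_tool_cam"]
Rc=Rt@T[:3,:3];tc=Rt@T[:3,3]+st["eef_pos"]
w["rvec"]=Ro.from_matrix(Rc.T).as_rotvec();w["tvec"]=-Rc.T@tc
pickle.dump(w,open("w1.pkl","wb"))
O=[[-105,-80,40],[-105,80,40],[-57,-62,60],[-57,62,60],[9,-62,60],[9,62,60],[-97,-20,54],[-97,20,54],[-63,20,54],[-63,-20,54]]
I=np.array([(27,62),(716,70),(103,281),(645,281),(117,541),(632,538),(283,100),(462,98),(460,244),(287,243)])
I=(I+.5)/4-.5+np.array([165,135])
for free in (3,4):
    def res(p):
        P=R2W(p,O); 
        if free==4:P[:,2]+=p[3]
        return (proj(w,P)-I).ravel()
    o=least_squares(res,[526,-60,-.143,0][:free]);p=o.x
    print(p,np.round(o.fun,1).tolist())
    print(R2W(p,[[-80,0,54],[-57,0,50],[97,0,40]]).round(1))
# tip pixel check
print(proj(w,[st["eef_pos"]]))
E
```

```text
[ 5.27002286e+02 -6.07756332e+01 -1.49832967e-01] [-0.6, -1.5, 1.3, -3.6, -1.1, 0.3, 0.8, 0.3, -0.6, 0.1, -0.4, 0.8, 0.1, 0.6, 0.6, 1.1, 0.2, 1.1, -0.3, 1.4]
[[447.9 -48.8  54. ]
 [470.6 -52.3  50. ]
 [622.9 -75.3  40. ]]
[ 5.27982248e+02 -6.08741674e+01 -1.49807725e-01 -3.27764050e+00] [0.4, -1.1, 0.4, -3.1, -0.3, 0.1, 0.0, 0.1, 0.1, -0.8, -1.1, -0.1, 0.3, 0.9, 0.3, 1.4, -0.1, 1.1, -0.1, 1.3]
[[448.9 -48.9  54. ]
 [471.6 -52.4  50. ]
 [623.9 -75.4  40. ]]
[[256.38808712 250.36300561]]
```

```bash
python3 - <<'E'
from h import *
from workcell import arm
print(go(arm.get_state(),[446,-48.7,62],np.pi/2-.148))
E
```

```text
pos [447.7 -51.7 191.5] yaw 1.420233213291645 tilt [ 3.e-04 -3.e-04 -1.e+00] F [ 0.92  0.43 -0.13] grip 0.13763607588125976 t 2.75 q6 -0.2559044503272724
(array([ 0.0027, -0.0021,  0.1295]), np.float64(-0.0025631135032515573))
```

>>> carry_out:
  commands:
    - [0.0027, -0.0021, 0.01, -0.0026]
    - [0.0027, -0.0021, 0.03, -0.0026]
    - [0.0027, -0.0021, 0.055, -0.0026]
    - [0.0027, -0.0021, 0.08, -0.0026]
    - [0.0027, -0.0021, 0.1, -0.0026]
    - [0.0027, -0.0021, 0.115, -0.0026]
    - [0.0027, -0.0021, 0.124, -0.0026]
    - [0.0027, -0.0021, 0.1295, -0.0026]
    - [0.0027, -0.0021, 0.1295, -0.0026]
    - [0.0027, -0.0021, 0.1295, -0.0026]

```text
t: 4.0
eef_pos: [446.5, -48.3, 62.3]
tcp_rot: [2.377, 2.053, 0.001]
wrist_force: [-0.2, 0.7, -0.3]
grip_width: 0.1
```

```bash
python3 - <<'E'
from h import *
from workcell import arm,cams
print(go(arm.get_state(),[446,-48.7,44],np.pi/2-.148))
w=cams.camera("wrist")["pixels"];s=cams.camera("side")["pixels"]
cv2.imwrite("pics/w2.png",cv2.resize(np.hstack([w[100:340,130:380],s[150:270,180:310].repeat(2,0).repeat(2,1)[:240]])[:,:,::-1],None,fx=1.5,fy=1.5,interpolation=cv2.INTER_CUBIC))
E
```

```text
pos [446.5 -48.3  62.3] yaw 1.4246447303975123 tilt [ 8.e-04 -4.e-04 -1.e+00] F [-0.23  0.71 -0.31] grip 0.08724930904694982 t 4.0 q6 -0.2542418608712181
(array([-0.0005, -0.0004,  0.0183]), np.float64(0.0018484036026156225))
```

View pics/w2.png

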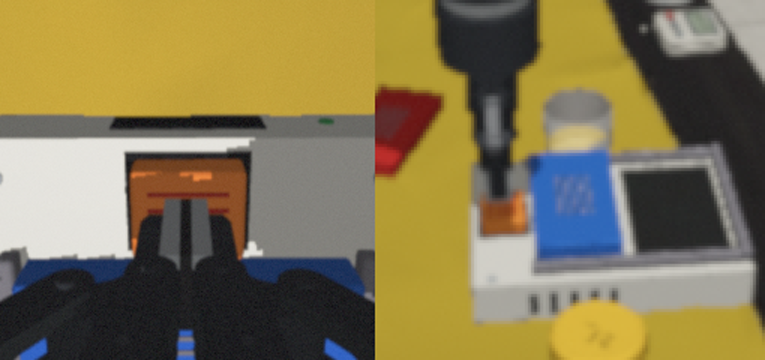

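The closed fingertips at (185,200) are centred over the tab (130–247). I'll press down to z of about 45 first.

>>> carry_out:
  commands:
    - [0, 0, 0.003, 0]
    - [0, 0, 0.006, 0]
    - [0, 0, 0.008, 0]
    - [0, 0, 0.01, 0]
    - [0, 0, 0.012, 0]
    - [0, 0, 0.0135, 0]
    - [0, 0, 0.015, 0]
    - [0, 0, 0.016, 0]
    - [0, 0, 0.017, 0]
    - [0, 0, 0.017, 0]

```text
t: 5.35
eef_pos: [446.2, -48.2, 44.6]
tcp_rot: [2.377, 2.053, 0.0]
wrist_force: [-0.2, -0.1, -0.5]
grip_width: 0.2
```

>>> carry_out:
  commands:
    - [0, 0, 0.0003, 0]
    - [0, 0, 0.0006, 0]
    - [0, 0, 0.0009, 0]
    - [0, 0, 0.0012, 0]
    - [0, 0, 0.0015, 0]
    - [0, 0, 0.0018, 0]
    - [0, 0, 0.0021, 0]
    - [0, 0, 0.0024, 0]
    - [0, 0, 0.0027, 0]
    - [0, 0, 0.003, 0]

```text
t: 6.6
eef_pos: [446.4, -48.2, 42.9]
tcp_rot: [2.377, 2.053, 0.0]
wrist_force: [-5.8, 2.3, 16.9]
grip_width: -0.6
```

```bash
python3 - <<'E'
from h import *
from workcell import arm,cams
print(go(arm.get_state(),[446,-48.7,44],np.pi/2-.148))
w=cams.camera("wrist")["pixels"];s=cams.camera("side")["pixels"]
cv2.imwrite("pics/w3.png",cv2.resize(np.hstack([w[100:340,130:380],s[150:270,180:310].repeat(2,0).repeat(2,1)[:240]])[:,:,::-1],None,fx=1.5,fy=1.5,interpolation=cv2.INTER_CUBIC))
E
```

```text
pos [446.4 -48.2  42.9] yaw 1.4247546097174717 tilt [ 6.e-04 -5.e-04 -1.e+00] F [-5.8   2.27 16.89] grip -0.5922726860049571 t 6.6 q6 -0.2542903875680457
(array([-0.0005, -0.0003, -0.0011]), np.float64(0.0019582829225750498))
```

View pics/w3.png

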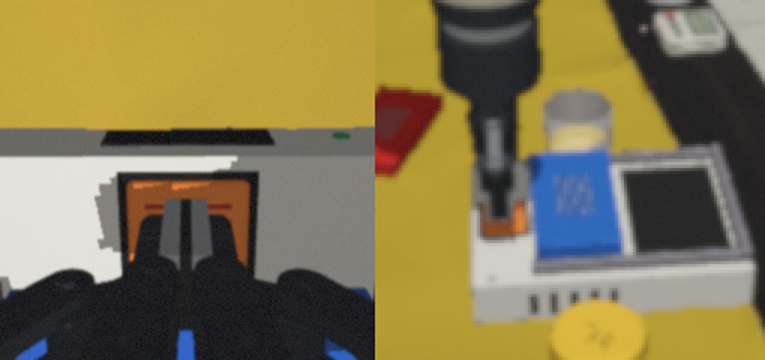

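The tab is at its stop: z = 42.9 (expected 43) and 17 N. Next I'll rise about 4 mm and start pushing low on the cover's near face.

>>> carry_out:
  commands:
    - [0, 0, -0.002, 0]
    - [-0.0005, 0, -0.004, 0]
    - [-0.0005, 0, -0.004, 0.002]
    - [-0.0005, 0.004, -0.004, 0.002]
    - [-0.0005, 0.008, -0.004, 0.002]
    - [-0.0005, 0.011, -0.004, 0.002]
    - [-0.0005, 0.014, -0.004, 0.002]
    - [-0.0005, 0.017, -0.004, 0.002]
    - [-0.0005, 0.02, -0.004, 0.002]
    - [-0.0005, 0.023, -0.004, 0.002]

```text
t: 7.95
eef_pos: [468.9, -52.0, 45.7]
tcp_rot: [-2.38, -2.051, 0.0]
wrist_force: [-1.0, 0.5, -0.7]
grip_width: -0.1
```

```bash
python3 - <<'E'
from h import *
from workcell import arm,cams
print(go(arm.get_state(),[446,-48.7,44],np.pi/2-.148))
w=cams.camera("wrist")["pixels"];s=cams.camera("side")["pixels"]
cv2.imwrite("pics/w4.png",cv2.resize(np.hstack([w[100:340,130:380],s[150:270,180:310].repeat(2,0).repeat(2,1)[:240]])[:,:,::-1],None,fx=1.5,fy=1.5,interpolation=cv2.INTER_CUBIC))
E
```

```text
pos [468.9 -52.   45.7] yaw 1.4225760333133257 tilt [-1.e-04 -0.e+00 -1.e+00] F [-1.04  0.48 -0.75] grip -0.0870316984803792 t 7.95 q6 -0.2404007440434718
(array([-0.0002, -0.0231,  0.0017]), np.float64(-0.00022029348157093231))
```

View pics/w4.png

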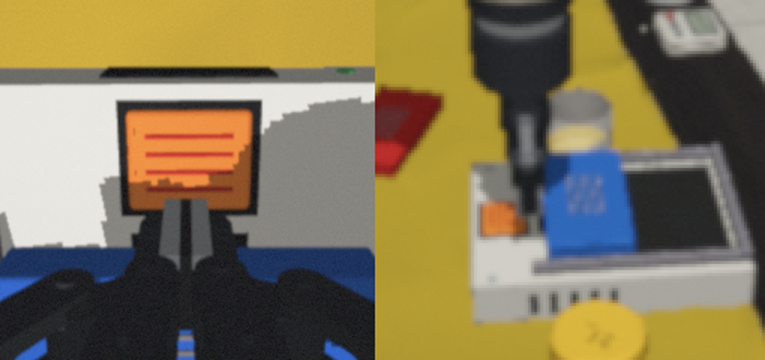

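The tab stays in, and the cover is sliding flat at about 1 N. I'll push on.

>>> carry_out:
  commands:
    - [0, 0.005, 0, 0]
    - [0, 0.011, 0, 0]
    - [0, 0.018, 0, 0]
    - [0, 0.025, 0, 0]
    - [0, 0.032, 0, 0]
    - [0, 0.039, 0, 0]
    - [0, 0.046, 0, 0]
    - [0, 0.053, 0, 0]
    - [0, 0.059, 0, 0]
    - [0, 0.064, 0, 0]

```text
t: 9.3
eef_pos: [532.4, -61.5, 45.7]
tcp_rot: [-2.38, -2.051, 0.0]
wrist_force: [-1.8, 0.0, 0.8]
grip_width: 0.2
```

```bash
python3 - <<'E'
from h import *
from workcell import arm,cams
print(go(arm.get_state(),R2W([527,-60.7,-.148],[[20,0,46]])[0],np.pi/2-.148))
w=cams.camera("wrist")["pixels"];s=cams.camera("side")["pixels"]
cv2.imwrite("pics/w5.png",cv2.resize(np.hstack([w[100:340,130:380],s[150:270,180:310].repeat(2,0).repeat(2,1)[:240]])[:,:,::-1],None,fx=1.5,fy=1.5,interpolation=cv2.INTER_CUBIC))
E
```

```text
pos [532.4 -61.5  45.7] yaw 1.4225518004882063 tilt [-1.e-04 -0.e+00 -1.e+00] F [-1.84  0.01  0.81] grip 0.1626745996300172 t 9.3 q6 -0.21091220212544423
(array([-0.    ,  0.0145, -0.0003]), np.float64(-0.00024452630669036246))
```

View pics/w5.png

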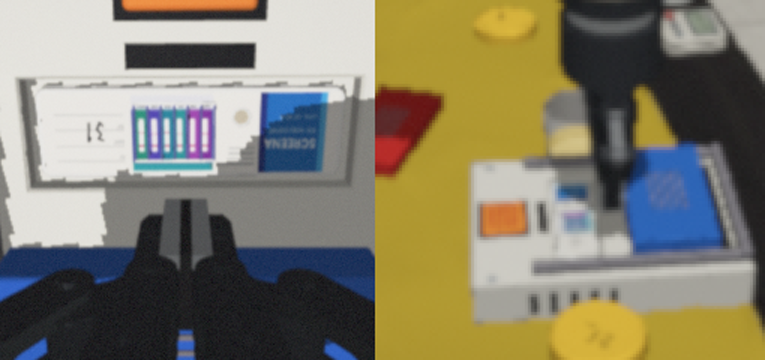

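About 14 mm remain. I'll finish slowly and watch for the force at the stop.

>>> carry_out:
  commands:
    - [0, 0.002, 0, 0]
    - [0, 0.004, 0, 0]
    - [0, 0.006, 0, 0]
    - [0, 0.0075, 0, 0]
    - [0, 0.009, 0, 0]
    - [0, 0.0105, 0, 0]
    - [0, 0.0115, 0, 0]
    - [0, 0.0125, 0, 0]
    - [0, 0.013, 0, 0]
    - [0, 0.0135, 0, 0]

```text
t: 10.65
eef_pos: [545.4, -63.4, 45.8]
tcp_rot: [2.38, 2.051, -0.0]
wrist_force: [-0.5, -0.7, 0.0]
grip_width: -0.0
```

>>> carry_out:
  commands:
    - [0, 0.0004, 0, 0]
    - [0, 0.0008, 0, 0]
    - [0, 0.0012, 0, 0]
    - [0, 0.0016, 0, 0]
    - [0, 0.002, 0, 0]
    - [0, 0.0024, 0, 0]
    - [0, 0.0027, 0, 0]
    - [0, 0.003, 0, 0]
    - [0, 0.003, 0, 0]
    - [0, 0.003, 0, 0]

```text
t: 11.9
eef_pos: [547.5, -63.9, 45.7]
tcp_rot: [-2.379, -2.05, 0.002]
wrist_force: [-6.7, -0.1, 3.8]
grip_width: 0.5
```

```bash
python3 - <<'E'
from h import *
from workcell import arm,cams
print(go(arm.get_state(),R2W([527,-60.7,-.148],[[20,0,46]])[0],np.pi/2-.148))
s=cams.camera("side")["pixels"]
cv2.imwrite("pics/s6.png",cv2.resize(s[185:265,210:310,::-1],None,fx=7,fy=7,interpolation=cv2.INTER_CUBIC))
E
```

```text
pos [547.5 -63.9  45.7] yaw 1.422404230879397 tilt [-1.9e-03 -3.0e-04 -1.0e+00] F [-6.71 -0.08  3.77] grip 0.4638947532537667 t 11.9 q6 -0.20461187949503984
(array([ 0.0001, -0.0008, -0.0003]), np.float64(-0.0003920959154997128))
```

View pics/s6.png

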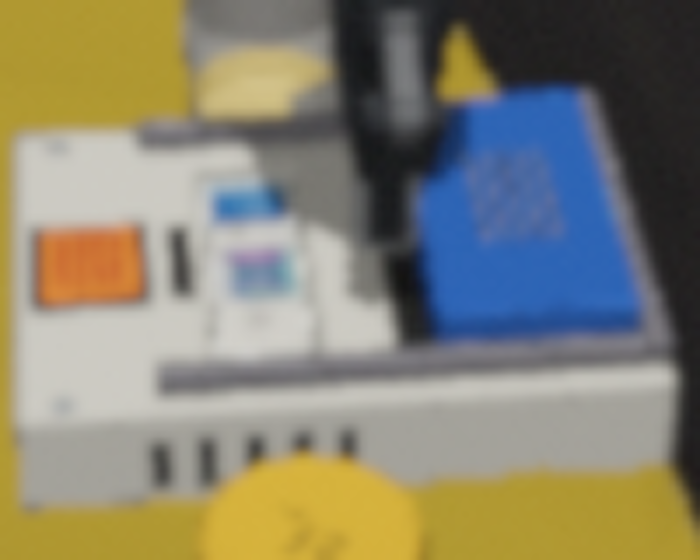

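Force rose to 6.7 N with the TCP at reader x of about +20.8 mm (predicted 20), so the cover is at the stop. I'll nudge 1 mm more to square it, then back off and rise.

>>> carry_out:
  commands:
    - [0, 0.0005, 0, 0]
    - [0, 0.001, 0, 0]
    - [0, 0.001, 0, 0]
    - [0, 0.001, 0, 0]
    - [0, 0.001, 0, 0]
    - [0, 0.001, 0, 0]
    - [0, 0.001, 0, 0]
    - [0, 0.001, 0, 0]
    - [0, 0.001, 0, 0]
    - [0, 0.001, 0, 0]

```text
t: 13.2
eef_pos: [547.6, -64.0, 45.7]
tcp_rot: [-2.378, -2.049, 0.005]
wrist_force: [-12.2, 0.6, 8.0]
grip_width: 0.1
```

>>> carry_out:
  commands:
    - [0, -0.002, 0, 0]
    - [0, -0.005, 0, 0]
    - [0, -0.01, 0, 0]
    - [0, -0.018, 0, 0]
    - [0, -0.026, 0, 0]
    - [0, -0.026, -0.01, 0]
    - [0, -0.026, -0.03, 0]
    - [0, -0.026, -0.06, 0]
    - [0, -0.026, -0.09, 0]
    - [0, -0.026, -0.12, 0]

```text
t: 14.45
eef_pos: [523.9, -60.2, 167.7]
tcp_rot: [2.379, 2.05, 0.001]
wrist_force: [1.0, -1.1, -0.0]
grip_width: 0.4
```

>>> carry_out:
  commands:
    - [0, -0.01, -0.02, 0]
    - [0, -0.03, -0.04, 0]
    - [0, -0.05, -0.06, 0]
    - [0, -0.07, -0.075, 0]
    - [0, -0.09, -0.09, 0]
    - [0, -0.1, -0.1, 0]
    - [0, -0.105, -0.1, 0]
    - [0, -0.105, -0.1, 0]
    - [0, -0.105, -0.1, 0]
    - [0, -0.105, -0.1, 0]

```text
t: 15.7
eef_pos: [419.9, -44.6, 265.3]
tcp_rot: [-2.379, -2.05, 0.001]
wrist_force: [0.8, 0.4, 0.3]
grip_width: -0.0
```

```bash
python3 - <<'E'
from h import *
from workcell import arm,cams
d={"st":arm.get_state()}
print(d["st"]["eef_pos"],d["st"]["wrist_force"])
for n in ["wrist","top","side"]:
    d[n]=cams.camera(n)
pickle.dump(d,open("c7.pkl","wb"))
cv2.imwrite("pics/w7.png",cv2.resize(d["wrist"]["pixels"][:,:,::-1],(800,600),interpolation=cv2.INTER_CUBIC))
a=d["top"]["pixels"][150:230,240:320,::-1];b=d["side"]["pixels"][185:265,210:310,::-1]
cv2.imwrite("pics/ts7.png",cv2.resize(np.hstack([a,b]),None,fx=4.4,fy=4.4,interpolation=cv2.INTER_CUBIC))
E
```

```text
[419.86465192 -44.60964791 265.26358631] [0.75572604 0.44199137 0.33246167]
```

View pics/w7.png

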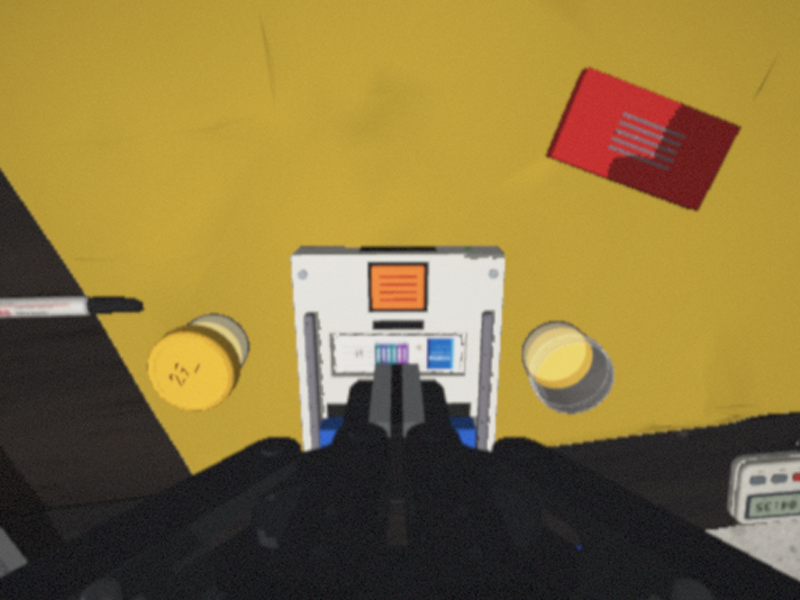

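View pics/ts7.png

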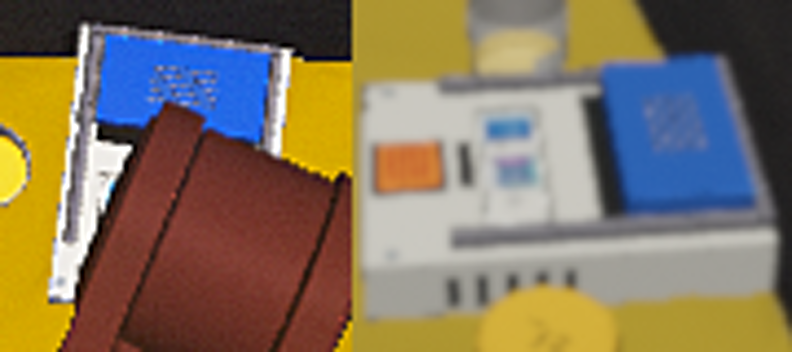

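```bash
python3 - <<'E'
from h import *
d=pickle.load(open("c7.pkl","rb"));c0=pickle.load(open("c0.pkl","rb"))
p=[527,-60.7,-.148]
b=cv2.resize(d["side"]["pixels"][185:265,210:310,::-1],None,fx=7,fy=7,interpolation=cv2.INTER_CUBIC)
for dx,col in ((64,(0,255,0)),(60,(0,0,255))):
    q=proj(d["side"],R2W(p,[[dx-33,62,60],[dx+33,62,60],[dx+33,-62,60],[dx-33,-62,60]]))
    q=(q-[210,185]+.5)*7-.5
    cv2.polylines(b,[q.astype(int)],True,col,1)
cv2.imwrite("pics/s8.png",b)
# differences to the start
for n in ("side","top"):
    m=(cv2.absdiff(d[n]["pixels"],c0[n]["pixels"]).max(2)>60).astype(np.uint8)
    cv2.imwrite(f"pics/diff_{n}.png",m*255)
E
```

```text
(no output)
```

View pics/s8.png

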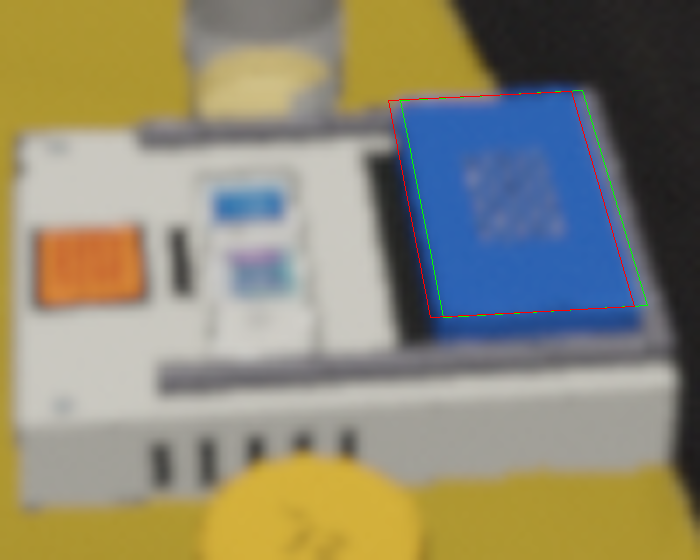

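View pics/diff_side.png

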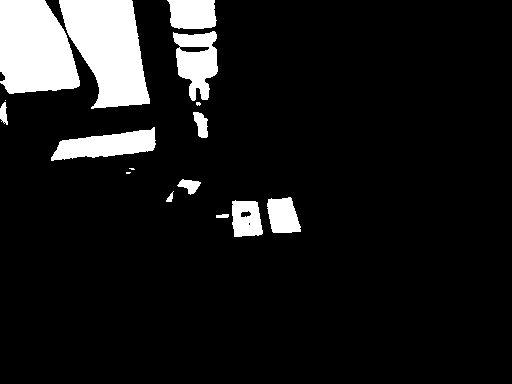

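```bash
python3 -c "
from workcell import close_job
print(close_job())"
```

```text
the job is handed in; nothing more can be done
None
```

The reader is open: the orange tab is fully in, and the blue cover lies flat in the parking bay against the end stop with the cassette well uncovered. I handed the job in at about 16 s; no verdict was reported.

- **Tab:** I pressed it with the closed fingers until it reached its stop, at 42.9 mm (43 expected) and 17 N. It stayed in afterwards.
- **Cover:** I pushed it low on its near face, at about 1–2 N along the way. At the end the force rose to 12 N and the cover stopped moving. The fingers were then at reader x ≈ +20.8 mm, against 20 predicted.
- **Final pictures:** The cover lies flat against the end stop bar and the cassette shows in the well. Comparing the side view with the start, only the arm, its shadow, the tab and the cover had changed; I did not check the top-view comparison. The arm finished clear, about 265 mm above the table.
- **Small disagreements:** The cover outline I projected onto the side view was about 1–3 mm off, within calibration and pixel-reading error. My pose fits of the reader, from the fixed cameras and the wrist camera, differed by about 1–2 mm. I took the contact force as proof that the cover is at the stop. The 4 N tab resistance was not visible in the reading taken at rest partway through the press.

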